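# Put the screw cassettes away in the flapped well

### The arm

A 6-joint arm with a two-finger parallel gripper is mounted at the origin on the work surface. World frame = base frame: x ahead of the robot, y to its left, z up, the work surface at z = 0. Lengths are in m, angles in rad, forces in N, time in s.
With the tool pointing down it reaches from about 0.35 to 0.875 m from the base axis. Payload 4.2 kg.
Tool frame: the origin (TCP) lies midway between the tips of the shut fingers; the grasp point (between the pads) lies 19 mm behind it; z points along the fingers, y is the line along which they close (so a half turn about z gives the same grasp; the last joint's range is limited). The gripper opens to 85 mm and grips with 20 to 120 N. Pads are 22 mm wide; open, the fingers measure 114 mm over their backs; the gripper's body (76 mm by 85 mm) begins 54 mm behind the grasp point. The pads swing forward as they close: fully open they stand 13 mm farther back than shut.
Start: joints at [1.511, 0.385, 0.008, 0, -1.194, -0.259], TCP at [0.196, 0.593, 0.231] pointing down, gripper open.
Joint ranges: [-3.14, 3.14], [-1.21, 2.06], [-1.07, 1.41], [-3.16, 2.05], [-2.99, -0.16], [-3.1, 3.1]. Speed limits (rad/s): [2.79, 2.79, 3.14, 3.14, 3.14, 3.14].

### API

Orientations are given as a rotation vector (axis times angle).
In Python, from station import bot gives the robot as it stands.
- The arm moves only by the tool drive_tool, never from a script. Its argument "increments" is a list of rows, each a list of 6 numbers: the shift along the world's x, y, z in m, then the turn, a rotation vector about the world's x, y, z in degrees. A call has exactly 8 rows; each row is the pose to reach, as a shift and turn from the pose commanded when the call began; what a row does not reach only later rows make up. A row lasts 1/10 s, in which the tool goes at most 50 mm and 8.59 degrees, less where a joint would pass 70% of its speed; a pose out of reach is approached as far as the arm can. A call with a gripper value outside its range is refused whole. "jaw" is the opening, from 0 (shut) to 1 (fully open), set as the call begins (left out, the last holds). The fingers move at their own pace and stop on an object; "grip_force" is the grip in N (left out, the last holds). Time passes only in rows, so rows that repeat a pose let the fingers close, or fill a call up. It gives the time, the measured TCP pose, the force, the opening and the grip force at its end, in the units of the state.
- bot.observe(): the state, without advancing time (a new reading comes with each control period).
- bot.grab_frame(name): name is "scene" or "top"; returns (picture, depth): 400x640x3 uint8, red, green, blue; 400x640 float32, m along the optical axis (not along the pixel's ray), 0 where there is no reading.
- bot.camera_params(name): a dict with "vertical_fov" (degrees; the focal length in pixels is half the picture's height over the tangent of half this angle, whatever the lens; pixels are square), "cx", "cy" (the principal point, pixels), "rvec" (rotation vector, rad) and "tvec" (3), from world to camera coordinates, as OpenCV has them. Camera axes: x right, y down, z forward; pixel columns grow to the right and rows downward; lengths in m; the calibration is good to about 2 mm. A picture is of the moment at which its call begins. camera_params takes no time and is no camera call.
- bot.hand_in(): hands the job in; it is judged then, once.
Trained networks look in the newest picture that a camera, given by its name, has taken for a name from the list of things; names that differ only in an ending like _2 or _b are one class to them, and where a whole thing is asked for, a point or a joint stands for the part that bears it (a point fixed in the world has none). Each returns a list of dicts, best first, with "conf" (0 to 1); they miss things now and then, are a little off and sometimes report something else, mostly with a low value. They report only what shows in the picture. A call takes as long as a camera call. They do not tell look-alikes from the thing itself.
- bot.search_frame(camera, thing): "point" ([x, y, z] in m, in world coordinates, good to about 4 mm: the middle of the surface that is visible of it).
The state is a dict: "clock": time; "q": joint angles; "joint_velocities": joint speeds; "effort": joint torques, N m; "eef_pos": TCP position; "eef_rot": TCP orientation; "force": force on the tool from outside, world axes, zero at the start; "torque": the same for the moment, N m; "opening": finger opening in m; "grip_force": force on a finger pad.
Only numpy, scipy, OpenCV 4.12 (cv2) and the standard library are available. Lean on these libraries where they do the work, as an engineer would, in place of code of your own. Each camera call takes 0.05 s, during which the arm holds its last target. There are 200 camera calls.

### The job

On the raised white ledge, open the screw well by pressing the flap's tail lever down until it clicks and the flap stays open by itself. Then slide both flat screw cassettes along the ledge, without lifting them, so that they drop down into the well, and push the open flap back over so that it springs fully shut above them. Leave the pry tool and all the other things lying where they are.

Things in the scene. Friction and masses are not known exactly. Their poses are not given: they have to be found in the camera images.
- ledge: Fixed white melamine block, 280 (x) x 340 (y) x 60 mm high; origin at the centre of its underside; place and yaw vary. All directions are in this frame. Its +y part (y -30 to +170 mm) is a flat apron at 60 mm height with the cassettes and pry tool in three lanes along y (x about -74, 0, +74 mm, any order); its -y part holds the well; the flap's hinge runs along its -y edge.
- well (a point): Centre of the well's floor, 20 mm above the table, axes as the ledge. The well is a recess 240 (x) x 120 (y) mm, 40 mm deep, at y = -150 to -30 mm of the ledge. Its rim on the apron side (y = -30 mm) is flush with the apron, no lip.
- flap (a joint): Angle (rad) of the rocker made of panel and tail: 0 = shut, flat over the well; 1.25 = fully open. A spring shuts it from below about 1.05; past about 1.1 the detent snaps it to 1.25 and holds it. Pressing 55 mm out takes up to 15 N, most near 0.8 rad. To shut, push the open panel's back towards +y (about 6 N at 75 mm above the hinge) to below 1.0 rad (20 to 50 mm of push); it then springs shut.
- hinge (a point): Middle of the flap's hinge line, at x = 0, y = -161 mm of the ledge, 68 mm above the table. This point's axes turn with the flap.
- tail: Tail lever: grey ribbed paddle 60 (x) x 92 mm long, 6 mm thick. Origin in the middle of the hinge line; runs from there along its own -y; its z is its upper face's normal. Flap shut: it juts out past the ledge's -y side, rising at 0.75 rad; flap open: it points 0.5 rad below level. Pressing straight down 55 mm outward of the hinge line works all the way (tip ends 24 to 30 mm below hinge height).
- tail_end (a point): Middle of the tail lever's free end, on its upper face, 92 mm from the hinge line.
- panel: Flap panel: grey plastic with dark ribs, 238 (x) x 134 x 5 mm, covers the well when shut. Origin in the middle of the hinge line; it runs from there along its own +y (level, towards the ledge's +y, when shut; standing 1.25 rad above level when open, its top edge then 195 mm above the table).
- panel_edge (a point): Middle of the flap panel's free edge, 135 mm from the hinge line.
- cassette_a: Screw cassette: closed flat grey rectangular box 50 (x) x 84 (y) x 15 mm with a 2 x 3 grid of screws in its top, 120 g; origin at the centre of its underside; lies on the apron with its long side within 0.15 rad of the ledge's y.
- cassette_b: The second screw cassette, the same as the first.
- pry_tool: Flat three-cornered pry tool, corners 36 mm from its centre, 6 mm thick, 30 g; lies on the apron in one of the three lanes, to be left alone; origin under its centre.
- phone_case: Cracked phone case, a shallow tray 76 x 150 x 11 mm, on the table beside the ledge; a bystander. Origin under its centre.
- glass_panel: Smoky glass rear panel, 72 x 146 x 5 mm, lying on the flat 4 mm steel screw mat; a bystander. Origin under its centre.
- screwdriver: Screwdriver 170 mm long, on the table; a bystander.
- battery: Flat battery 55 x 90 x 8 mm, on the table beside the ledge; a bystander.
- spudger_cup: Steel cup, 70 mm across and 90 mm high, on the table beside the ledge; a bystander.
- spare_phone: Phone 72 x 148 x 9 mm, on the table near the robot; a bystander.
Things that resemble listed ones, but are neither listed nor needed, are in the scene too. Leave any blue or purple look-alike of the cassette_b alone.

How it is judged:
On the way, in this order (a step that is already met when the one before it is completed fails the run):
1. the gripper presses the tail lever down (value of joint flap above 0.6 rad and contact force between any of the fingers, the arm and tail above 1 N), for 0.1 s.
2. the flap stands open on its detent (above 1.15 rad) with nothing of the robot touching it (value of joint flap above 1.15 rad and contact force between each of the fingers, the arm and tail below 0.3 N and contact force between each of the fingers, the arm and panel below 0.3 N), for 0.3 s.
3. both cassettes are down in the well, the flap still open (x of cassette_a in the frame of well between -0.12 and 0.12 m and y of cassette_a in the frame of well between -0.06 and 0.06 m and z of each of cassette_a, cassette_b in the frame of well below 0.025 m and x of cassette_b in the frame of well between -0.12 and 0.12 m and y of cassette_b in the frame of well between -0.06 and 0.06 m and value of joint flap above 1 rad), for 0.2 s.
At the end, for the whole second after the job is handed in: The flap is shut (below 0.05 rad) and still, and both cassettes lie at rest wholly down in the well (centre within the recess, underside less than 25 mm above its floor), with no other thing shifted (x of cassette_a in the frame of well between -0.12 and 0.12 m and y of cassette_a in the frame of well between -0.06 and 0.06 m and z of each of cassette_a, cassette_b in the frame of well below 0.025 m and x of cassette_b in the frame of well between -0.12 and 0.12 m and y of cassette_b in the frame of well between -0.06 and 0.06 m and value of joint flap below 0.05 rad and velocity of joint flap below 0.05 rad/s and linear speed of each of cassette_a, cassette_b below 0.02 m/s); the robot touches nothing.
It fails at once if a cassette is lifted (its centre more than 40 mm above the apron) (z of any of cassette_a, cassette_b in the frame of ledge above 0.1 m).
It fails at once if the pry tool is shifted by more than 30 mm (distance of pry_tool from where it was at the start of the episode above 0.03 m).
It fails at once if another bystander (phone case, glass panel, screwdriver, battery, cup, phone) is shifted by more than 30 mm (distance of any of phone_case, glass_panel, screwdriver, battery, spudger_cup, spare_phone from where it was at the start of the episode above 0.03 m).
It also fails if it takes over 64 s, if anything falls off the work surface, if the arm or the gripper's body presses on something with over 40 N, if the wrist force passes 120 N, or if a joint passes its speed limit or range.

## Working session

There is one attempt and no reset: what is moved stays moved. The work goes in short steps, Python scripts to look and compute and a tool call to move; the robot and the scene stay as the last step left them, time stands still between calls to the robot, and variables do not carry over. Pictures are saved under pics/ and viewed, at most 10 in all, crops included, and the job is handed in when it is done.

Besides the shell and the picture viewer there is one more tool, called as a command line: name --pt "numbers of a row" for each row, then --argument value for the rest. drive_tool: Moves the arm, as the interface text tells. Its arguments: {"type":"object","properties":{"increments":{"type":"array","items":{"type":"array","items":{"type":"number"}}},"jaw":{"type":"number"},"grip_force":{"type":"number"}},"required":["increments"]}

```bash
mkdir -p pics
cat > h.py <<'E'
import numpy as np, cv2
from station import bot
def K(n):
    p=bot.camera_params(n); f=200/np.tan(np.radians(p['vertical_fov'])/2)
    R=cv2.Rodrigues(np.array(p['rvec'],float))[0]; return f,p['cx'],p['cy'],R,np.array(p['tvec'],float).ravel()
def cloud(n,d):
    f,cx,cy,R,t=K(n); v,u=np.mgrid[:400,:640]
    P=np.stack([(u-cx)/f*d,(v-cy)/f*d,d],-1); return (P-t)@R
def proj(n,X):
    f,cx,cy,R,t=K(n); c=np.atleast_2d(X)@R.T+t; return np.c_[f*c[:,0]/c[:,2]+cx,f*c[:,1]/c[:,2]+cy]
E
python3 - <<'E'
from h import *
for n in ('top','scene'):
    im,d=bot.grab_frame(n); cv2.imwrite(f'pics/{n}0.png',im[:,:,::-1]); np.save(n+'0.npy',d); np.save(n+'i.npy',im)
    for t in ['ledge','tail','panel','cassette_a','pry_tool','spudger_cup','phone_case','battery']:
        print(n,t,[(np.round(r['point'],3).tolist(),round(r['conf'],2),proj(n,r['point']).astype(int).tolist()[0]) for r in bot.search_frame(n,t)])
    print(bot.camera_params(n))
print(bot.observe())
E
```

```text
top ledge [([0.598, 0.04, 0.061], 0.94, [307, 157])]
top tail [([0.625, -0.13, 0.106], 0.92, [368, 144])]
top panel [([0.72, 0.335, 0.006], 0.72, [208, 120]), ([0.527, -0.528, 0.008], 0.62, [501, 182]), ([0.609, -0.027, 0.067], 0.59, [330, 153])]
top cassette_a [([0.503, 0.127, 0.079], 0.96, [276, 190]), ([0.479, 0.356, 0.014], 0.88, [199, 201]), ([0.328, -0.131, 0.013], 0.83, [367, 251]), ([0.579, 0.121, 0.073], 0.75, [278, 163])]
top pry_tool [([0.648, 0.166, 0.062], 0.71, [262, 140])]
top spudger_cup [([0.72, -0.361, 0.055], 0.64, [446, 114])]
top phone_case [([0.604, 0.466, -0.001], 0.58, [164, 159])]
top battery [([0.717, 0.334, 0.005], 0.77, [208, 121])]
{'vertical_fov': 45.76469778658841, 'cx': 321.2359669357188, 'cy': 195.21824778603394, 'rvec': array([ 2.17688244, -2.19488011,  0.06330796]), 'tvec': array([0.00501376, 0.49309901, 1.36772549])}
scene ledge [([0.626, 0.068, 0.06], 0.92, [309, 242]), ([0.604, 0.47, -0.0], 0.23, [391, 334])]
scene tail [([0.63, -0.126, 0.103], 0.8, [278, 202])]
scene panel [([0.616, -0.02, 0.063], 0.91, [298, 225])]
scene cassette_a [([0.489, 0.
[... 573 characters left out ...]
-0.09686268,  1.91833036])}
{'clock': 0.9, 'q': array([ 1.51061236e+00,  3.84670360e-01,  7.89647904e-03,  1.14517722e-05,
       -1.19398181e+00, -2.58629092e-01]), 'joint_velocities': array([ 0.00097841,  0.00027864,  0.00055074,  0.00125715,  0.00019329,
       -0.00135576]), 'effort': array([ 3.82568069e-04, -3.92075050e+01,  1.88619429e+01,  4.19070750e+00,
       -2.83224399e-04,  1.58357317e-06]), 'eef_pos': array([0.19585547, 0.59350127, 0.23133031]), 'eef_rot': array([-3.10172256e+00,  4.98659076e-01, -1.03217159e-05]), 'force': array([ 0.38133506,  0.10281632, -0.43394139]), 'torque': array([-0.01419265,  0.02767095,  0.00153105]), 'grip_force': 0.0, 'opening': 0.08544794218237906}
```

Run:
```python
from h import *
im=np.load('topi.npy');d=np.load('top0.npy');P=cloud('top',d)
m=((P[...,2]>.045)&(P[...,2]<.085)&(P[...,0]>.4)&(P[...,0]<.85)&(P[...,1]>-.2)&(P[...,1]<.3)).astype(np.uint8)
n,l,s,c=cv2.connectedComponentsWithStats(m); k=1+np.argmax(s[1:,4])
q=P[l==k]; print('z med',np.median(q[:,2]))
r=cv2.minAreaRect(q[:,:2].astype(np.float32)); print(r)
cv2.imwrite('pics/topcrop.png',cv2.resize(im[80:280,130:400,::-1],None,fx=2.9,fy=2.9,interpolation=cv2.INTER_CUBIC))
```

```text
z med 0.06430141410239777
((0.5906950235366821, 0.06188923120498657), (0.2840307354927063, 0.34864646196365356), 10.778006553649902)
```

View pics/topcrop.png

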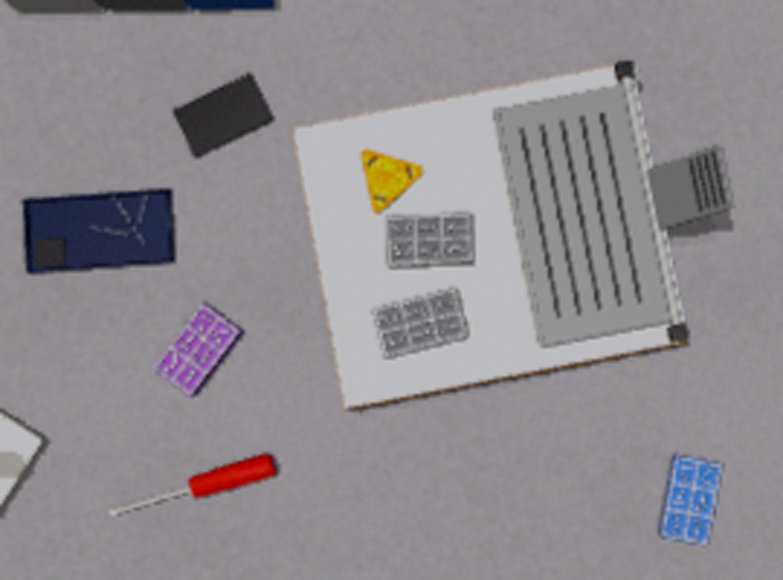

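View pics/scene0.png

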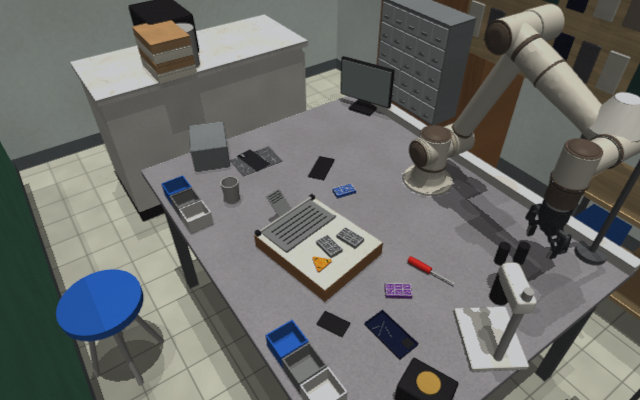

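The crop shows both grey cassettes on the apron, at crop (430,240) and (422,322). The yellow pry tool is at (388,180) in the far lane. The purple (200,348) and blue (692,500) boxes lie on the table as look-alikes, so only the grey pair on the ledge fits. Next I'll fit the poses.

```bash
cat >> h.py <<'E'
YAW=np.radians(10.78); O=np.array([.590,.065])
def tol(X): X=np.atleast_2d(X); c,s=np.cos(YAW),np.sin(YAW); d=X[:,:2]-O; return np.c_[d@[c,s],d@[-s,c]]
def tow(x,y): c,s=np.cos(YAW),np.sin(YAW); return O+np.array([c*x-s*y,s*x+c*y])
E
python3 - <<'E'
from h import *
P=cloud('top',np.load('top0.npy')); im=np.load('topi.npy').astype(int)
L=tol(P.reshape(-1,3)).reshape(400,640,2); z=P[...,2]
a=(abs(L[...,0])<.13)&(L[...,1]>-.02)&(L[...,1]<.16)
print('apron z',np.median(z[a]))
# ledge edges: profile
e=(z>.045)&(z<.067)&(im.min(-1)>150)
for lo in (-.1,-.05,0,.05,.1):
    s=e&(abs(L[...,0]-lo)<.01)&(abs(L[...,1])<.2); print('y edges at x',lo,L[s][:,1].min().round(4),L[s][:,1].max().round(4))
for lo in (.0,.05,.1,.15):
    s=e&(abs(L[...,1]-lo)<.01)&(abs(L[...,0])<.2); print('x edges at y',lo,L[s][:,0].min().round(4),L[s][:,0].max().round(4))
m=(a&(z>.068)).astype(np.uint8); n,l,s,c=cv2.connectedComponentsWithStats(m)
for k in range(1,n):
    if s[k,4]>60: print(s[k,4],cv2.minAreaRect((L[l==k]*1000).astype(np.float32)),np.median(z[l==k]))
t=(z>.07)&(L[...,1]<-.17)&(L[...,1]>-.26)&(abs(L[...,0])<.06)
print('tail',L[t].min(0),L[t].max(0),np.polyfit(L[t][:,1],z[t],1),tow(0,-.216))
print([np.round(tow(x,y),4) for x,y in ((0,-.26),(0,-.216))])
E
```

```text
apron z 0.06270770916497725
y edges at x -0.1 -0.1699 0.1709
y edges at x -0.05 -0.1695 0.1702
y edges at x 0 -0.0255 0.1705
y edges at x 0.05 -0.1703 0.1704
y edges at x 0.1 -0.1699 0.1705
x edges at y 0.0 -0.1388 0.1409
x edges at y 0.05 -0.1389 0.1403
x edges at y 0.1 -0.139 0.1408
x edges at y 0.15 -0.1389 0.141
93 ((72.38590240478516, 87.65575408935547), (41.19626235961914, 57.987728118896484), 30.686059951782227) 0.06981385046083635
535 ((3.4587326049804688, 57.018516540527344), (84.16029357910156, 50.33089065551758), 81.34193420410156) 0.07712152872389719
538 ((-74.26393127441406, 82.41548156738281), (49.85124588012695, 86.36856079101562), 2.984938621520996) 0.07743190489079896
tail [-0.03104537 -0.22944953] [ 0.02969273 -0.17023149] [-0.91534801 -0.07404096] [ 0.6304003  -0.14718816]
[array([ 0.6386, -0.1904]), array([ 0.6304, -0.1472])]
```

drive_tool --pt "0.434 -0.745 0 0 0 -60.9" --pt "0.434 -0.745 0 0 0 -60.9" --pt "0.434 -0.745 0 0 0 -60.9" --pt "0.434 -0.745 0 0 0 -60.9" --pt "0.434 -0.745 0 0 0 -60.9" --pt "0.434 -0.745 0 0 0 -60.9" --pt "0.434 -0.745 0 0 0 -60.9" --pt "0.434 -0.745 0 0 0 -60.9" --jaw 0

```text
clock: 1.7
eef_pos: [0.3978, 0.2461, 0.2318]
eef_rot: [-2.418, 2.004, -0.0]
force: [0.3, 1.1, -0.3]
opening: 0.0001
grip_force: 0.0
```

drive_tool --pt "0.232 -0.393 0 0 0 0" --pt "0.232 -0.393 0 0 0 0" --pt "0.232 -0.393 0 0 0 0" --pt "0.232 -0.393 0 0 0 0" --pt "0.232 -0.393 0 0 0 0" --pt "0.232 -0.393 0 0 0 0" --pt "0.232 -0.393 0 0 0 0" --pt "0.232 -0.393 0 0 0 0"

```text
clock: 2.5
eef_pos: [0.6014, -0.0986, 0.2315]
eef_rot: [-2.421, 2.002, -0.001]
force: [1.2, 0.9, 1.1]
opening: 0.0003
grip_force: 0.0
```

drive_tool --pt "0.029 -0.048 0 0 0 0" --pt "0.029 -0.048 0 0 0 0" --pt "0.029 -0.048 -0.03 0 0 0" --pt "0.029 -0.048 -0.06 0 0 0" --pt "0.029 -0.048 -0.09 0 0 0" --pt "0.029 -0.048 -0.09 0 0 0" --pt "0.029 -0.048 -0.09 0 0 0" --pt "0.029 -0.048 -0.09 0 0 0"

```text
clock: 3.3
eef_pos: [0.6309, -0.1445, 0.1437]
eef_rot: [-2.421, 1.999, -0.005]
force: [0.2, -0.5, 0.8]
opening: -0.0002
grip_force: 0.0
```

drive_tool --pt "0 -0.003 -0.012 0 0 0" --pt "0 -0.003 -0.024 0 0 0" --pt "0 -0.003 -0.036 0 0 0" --pt "0 -0.003 -0.048 0 0 0" --pt "0 -0.003 -0.06 0 0 0" --pt "0 -0.003 -0.072 0 0 0" --pt "0 -0.003 -0.082 0 0 0" --pt "0 -0.003 -0.082 0 0 0"

```text
clock: 4.1
eef_pos: [0.6301, -0.1484, 0.0642]
eef_rot: [2.422, -1.998, 0.004]
force: [-8.0, -0.5, 26.9]
opening: 0.0003
grip_force: 12.9
```

drive_tool --pt "0 0 -0.006 0 0 0" --pt "0 0 -0.012 0 0 0" --pt "0 0 -0.017 0 0 0" --pt "0 0 -0.021 0 0 0" --pt "0 0 -0.021 0 0 0" --pt "0 0 -0.021 0 0 0" --pt "0 0 -0.021 0 0 0" --pt "0 0 -0.021 0 0 0"

```text
clock: 4.9
eef_pos: [0.6334, -0.1479, 0.0454]
eef_rot: [-2.421, 1.995, -0.014]
force: [-4.5, 2.1, 30.3]
opening: 0.0005
grip_force: 12.7
```

drive_tool --pt "0 0 0.03 0 0 0" --pt "0 0 0.07 0 0 0" --pt "0 0 0.12 0 0 0" --pt "0 0 0.17 0 0 0" --pt "0 0 0.21 0 0 0" --pt "0 0 0.21 0 0 0" --pt "0 0 0.21 0 0 0" --pt "0 0 0.21 0 0 0"

```text
clock: 5.7
eef_pos: [0.6283, -0.1471, 0.2453]
eef_rot: [2.419, -2.001, -0.008]
force: [0.5, -0.6, -0.4]
opening: 0.0001
grip_force: 0.0
```

Run:
```python
from h import *
im,d=bot.grab_frame('scene'); cv2.imwrite('pics/scene1.png',cv2.resize(im[150:320,200:420,::-1],None,fx=3,fy=3))
o=bot.observe(); print(o['eef_pos'],tol(o['eef_pos']))
for x,y in ((-.0743,.165),(-.0743,-.06),(.0035,.14),(.0035,-.06),(0,-.21),(0,-.1)): print(x,y,np.round(tow(x,y),4))
```

```text
[ 0.62841887 -0.14721505  0.24523475] [[-0.0019515  -0.21565581]]
-0.0743 0.165 [0.4861 0.2132]
-0.0743 -0.06 [ 0.5282 -0.0078]
0.0035 0.14 [0.5673 0.2032]
0.0035 -0.06 [0.6047 0.0067]
0 -0.21 [ 0.6293 -0.1413]
0 -0.1 [ 0.6087 -0.0332]
```

View pics/scene1.png

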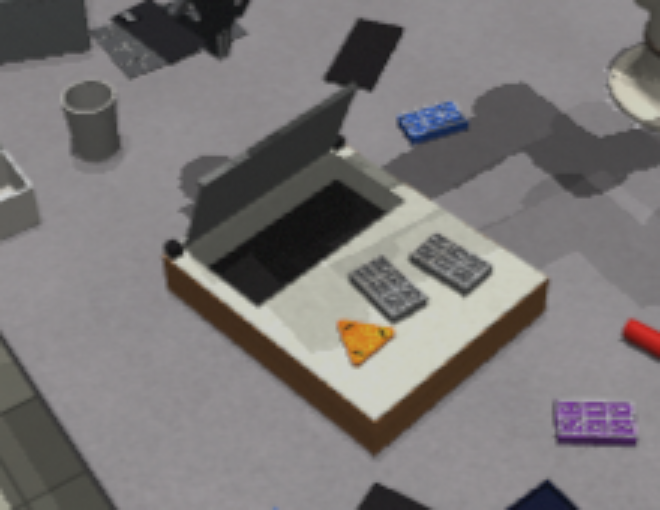

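The scene crop shows the flap standing open at (270,160), and the cassettes, pry tool and look-alikes have not moved. I'll go behind the middle cassette.

drive_tool --pt "-0.062 0.345 0 0 0 0" --pt "-0.062 0.345 0 0 0 0" --pt "-0.062 0.345 0 0 0 0" --pt "-0.062 0.345 0 0 0 0" --pt "-0.062 0.345 0 0 0 0" --pt "-0.062 0.345 0 0 0 0" --pt "-0.062 0.345 0 0 0 0" --pt "-0.062 0.345 0 0 0 0" --jaw 0.15

```text
clock: 6.55
eef_pos: [0.5659, 0.2024, 0.2458]
eef_rot: [2.426, -1.992, -0.003]
force: [1.1, -0.2, -0.3]
opening: 0.0126
grip_force: 0.0
```

drive_tool --pt "0 0 0 0 0 0" --pt "0 0 -0.04 0 0 0" --pt "0 0 -0.08 0 0 0" --pt "0 0 -0.12 0 0 0" --pt "0 0 -0.14 0 0 0" --pt "0 0 -0.14 0 0 0" --pt "0 0 -0.14 0 0 0" --pt "0 0 -0.14 0 0 0"

```text
clock: 7.35
eef_pos: [0.5688, 0.1973, 0.11]
eef_rot: [-2.418, 2.001, -0.002]
force: [0.7, -0.4, 0.1]
opening: 0.0129
grip_force: 0.0
```

Run:
```python
from h import *
o=bot.observe(); print(o['eef_pos'],tol(o['eef_pos']),o['eef_rot'],o['opening'])
im,d=bot.grab_frame('scene'); cv2.imwrite('pics/scene2.png',cv2.resize(im[200:320,240:420,::-1],None,fx=4,fy=4))
```

```text
[0.56878391 0.19731378 0.10995745] [[0.00390608 0.13394701]] [-2.41844030e+00  2.00079725e+00 -1.98453252e-03] 0.012900250819975102
```

View pics/scene2.png

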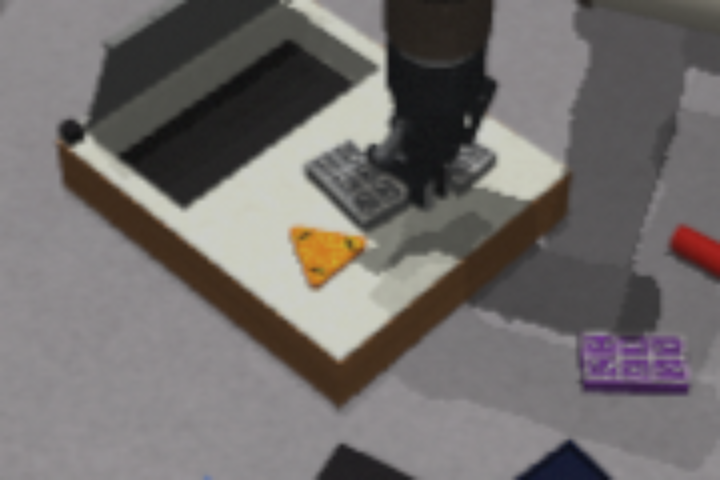

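The picture shows the fingers at (430,190), just behind the middle cassette and clear of the pry tool at (325,255). Lowering now, then pushing.

drive_tool --pt "0 0 -0.025 0 0 0" --pt "0 0 -0.044 0 0 0" --pt "0 0 -0.044 0 0 0" --pt "0.002 -0.01 -0.044 0 0 0" --pt "0.0035 -0.02 -0.044 0 0 0" --pt "0.0055 -0.03 -0.044 0 0 0" --pt "0.0075 -0.04 -0.044 0 0 0" --pt "0.0095 -0.05 -0.044 0 0 0"

```text
clock: 8.2
eef_pos: [0.5776, 0.1466, 0.0651]
eef_rot: [-2.42, 2.001, -0.001]
force: [-1.2, 0.6, 0.2]
opening: 0.0128
grip_force: 0.7
```

Run:
```python
from h import *
o=bot.observe(); print(o['eef_pos'],tol(o['eef_pos']),o['force'],o['opening'])
```

```text
[0.57764563 0.14659419 0.06507193] [[0.0031249 0.082465 ]] [-1.19506322  0.62784443  0.2322927 ] 0.012829830443087553
```

drive_tool --pt "0.002 -0.011 0 0 0 0" --pt "0.004 -0.022 0 0 0 0" --pt "0.006 -0.033 0 0 0 0" --pt "0.0085 -0.044 0 0 0 0" --pt "0.0105 -0.055 0 0 0 0" --pt "0.0125 -0.066 0 0 0 0" --pt "0.0145 -0.077 0 0 0 0" --pt "0.0165 -0.087 0 0 0 0"

```text
clock: 9.0
eef_pos: [0.5935, 0.0593, 0.0642]
eef_rot: [2.421, -2.002, -0.0]
force: [0.1, 0.3, -0.5]
opening: 0.0129
grip_force: 0.0
```

drive_tool --pt "0.002 -0.01 0 0 0 0" --pt "0.004 -0.02 0 0 0 0" --pt "0.006 -0.03 0 0 0 0" --pt "0.0075 -0.04 0 0 0 0" --pt "0.009 -0.048 0 0 0 0" --pt "0.009 -0.048 0 0 0 0" --pt "0.009 -0.048 0 0 0 0" --pt "0.009 -0.048 0 0 0 0"

```text
clock: 9.8
eef_pos: [0.6025, 0.0126, 0.0643]
eef_rot: [2.422, -2.001, 0.0]
force: [-1.0, 0.3, 1.3]
opening: 0.0128
grip_force: 0.0
```

Run:
```python
from h import *
o=bot.observe(); print(o['eef_pos'],tol(o['eef_pos']),o['force'],o['opening'])
im,d=bot.grab_frame('scene'); cv2.imwrite('pics/scene3.png',cv2.resize(im[180:320,240:420,::-1],None,fx=4,fy=4))
```

```text
[0.60252868 0.01255055 0.06432261] [[ 0.00249752 -0.05386719]] [-1.04655527  0.27641171  1.33079087] 0.012844223244104523
```

View pics/scene3.png

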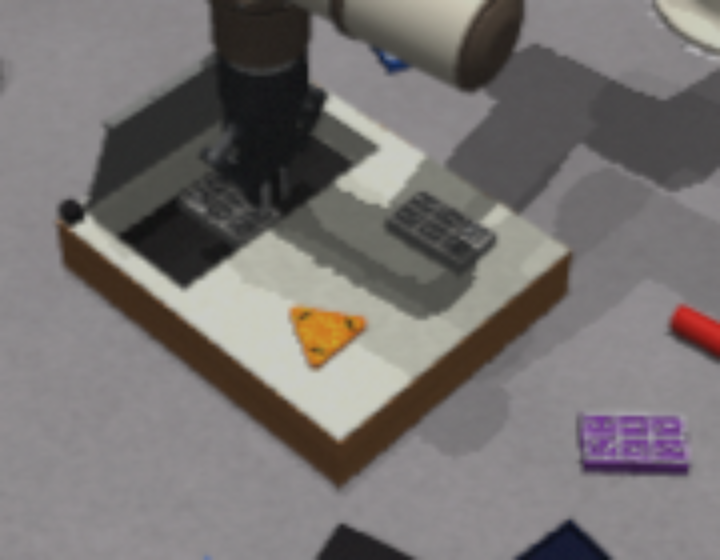

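The first cassette is down in the well at (230,205) and the pry tool has not moved. Now the second one, at (440,230).

drive_tool --pt "0 0 0.04 0 0 0" --pt "0 0 0.07 0 0 0" --pt "-0.1155 0.191 0.07 0 0 0" --pt "-0.1155 0.191 0.07 0 0 0" --pt "-0.1155 0.191 0.07 0 0 0" --pt "-0.1155 0.191 0.07 0 0 0" --pt "-0.1155 0.191 0.07 0 0 0" --pt "-0.1155 0.191 0.07 0 0 0"

```text
clock: 10.65
eef_pos: [0.4856, 0.2061, 0.1348]
eef_rot: [-2.426, 1.995, -0.0]
force: [0.5, 0.2, 0.7]
opening: 0.0129
grip_force: 0.0
```

drive_tool --pt "0 0 0 0 0 0" --pt "0 0 0 0 0 0" --pt "0 0 -0.02 0 0 0" --pt "0 0 -0.03 0 0 0" --pt "0 0 -0.03 0 0 0" --pt "0 0 -0.03 0 0 0" --pt "0 0 -0.03 0 0 0" --pt "0 0 -0.03 0 0 0"

```text
clock: 11.45
eef_pos: [0.4875, 0.2036, 0.105]
eef_rot: [-2.42, 2.001, -0.001]
force: [0.3, 0.1, 0.4]
opening: 0.0129
grip_force: 0.0
```

Run:
```python
from h import *
o=bot.observe(); print(o['eef_pos'],tol(o['eef_pos']),o['force'],o['opening'])
```

```text
[0.48747351 0.20356397 0.10495844] [[-0.07480037  0.15529507]] [0.25485408 0.06018461 0.40723708] 0.012909533458024704
```

drive_tool --pt "0 0 -0.025 0 0 0" --pt "0 0 -0.04 0 0 0" --pt "0 0 -0.04 0 0 0" --pt "0.002 -0.01 -0.04 0 0 0" --pt "0.004 -0.02 -0.04 0 0 0" --pt "0.006 -0.03 -0.04 0 0 0" --pt "0.0075 -0.04 -0.04 0 0 0" --pt "0.0095 -0.05 -0.04 0 0 0"

```text
clock: 12.25
eef_pos: [0.4972, 0.1528, 0.065]
eef_rot: [-2.42, 2.001, -0.001]
force: [0.3, 1.0, 1.1]
opening: 0.0127
grip_force: 0.7
```

drive_tool --pt "0.002 -0.011 0 0 0 0" --pt "0.004 -0.022 0 0 0 0" --pt "0.006 -0.033 0 0 0 0" --pt "0.0085 -0.044 0 0 0 0" --pt "0.0105 -0.055 0 0 0 0" --pt "0.0125 -0.066 0 0 0 0" --pt "0.0145 -0.077 0 0 0 0" --pt "0.0165 -0.087 0 0 0 0"

```text
clock: 13.05
eef_pos: [0.5131, 0.0654, 0.0643]
eef_rot: [2.421, -2.002, -0.0]
force: [-0.4, 1.6, 1.0]
opening: 0.0127
grip_force: 0.7
```

drive_tool --pt "0.002 -0.01 0 0 0 0" --pt "0.004 -0.02 0 0 0 0" --pt "0.006 -0.03 0 0 0 0" --pt "0.0075 -0.04 0 0 0 0" --pt "0.0095 -0.05 0 0 0 0" --pt "0.0115 -0.06 0 0 0 0" --pt "0.0125 -0.066 0 0 0 0" --pt "0.0125 -0.066 0 0 0 0"

```text
clock: 13.85
eef_pos: [0.5256, -0.0004, 0.0642]
eef_rot: [2.42, -2.003, -0.0]
force: [-0.7, 0.6, -0.5]
opening: 0.0128
grip_force: 0.0
```

drive_tool --pt "0 0 0 0 0 0" --pt "0 0 0.04 0 0 0" --pt "0 0 0.08 0 0 0" --pt "0 0 0.13 0 0 0" --pt "-0.009 0.05 0.175 0 0 0" --pt "-0.019 0.1 0.175 0 0 0" --pt "-0.019 0.1 0.175 0 0 0" --pt "-0.019 0.1 0.175 0 0 0" --jaw 0

```text
clock: 14.65
eef_pos: [0.5062, 0.1025, 0.2399]
eef_rot: [-2.424, 1.996, -0.001]
force: [-0.3, -0.6, -0.4]
opening: -0.0003
grip_force: 0.0
```

Run:
```python
from h import *
o=bot.observe(); print(o['eef_pos'],tol(o['eef_pos']),o['force'],o['opening'])
for n in ('scene','top'):
    im,d=bot.grab_frame(n)
    print(n,[(np.round(tol(r['point'])[0],3).tolist(),round(r['point'][2],3),round(r['conf'],2)) for r in bot.search_frame(n,'cassette_a')])
    if n=='scene': cv2.imwrite('pics/scene4.png',cv2.resize(im[180:320,240:420,::-1],None,fx=4,fy=4))
```

```text
[0.50616654 0.10247677 0.23989693] [[-0.07534442  0.05249549]] [-0.32868681 -0.59980905 -0.43655726] -0.00032937972980464427
scene [([-0.044, 0.312], 0.014, 0.72), ([0.013, -0.096], 0.035, 0.67), ([0.013, -0.124], 0.144, 0.53), ([-0.066, -0.092], 0.035, 0.52)]
top [([0.008, -0.083], 0.032, 0.83), ([-0.294, -0.145], 0.014, 0.66), ([-0.079, -0.084], 0.037, 0.64), ([-0.173, -0.568], 0.007, 0.35)]
```

View pics/scene4.png

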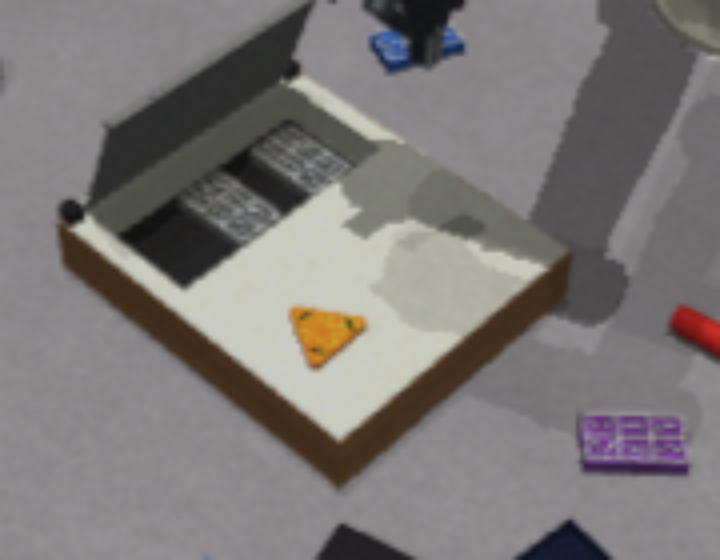

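Both cassettes lie flat in the well, at (230,205) and (300,160), with their tops at z≈0.035. The flap is still open. I'll go over the panel and behind it.

drive_tool --pt "0.124 -0.249 0.01 0 0 0" --pt "0.124 -0.249 0.01 0 0 0" --pt "0.124 -0.249 0.01 0 0 0" --pt "0.124 -0.249 0.01 0 0 0" --pt "0.124 -0.249 0.01 0 0 0" --pt "0.124 -0.249 0.01 0 0 0" --pt "0.124 -0.249 0.01 0 0 0" --pt "0.124 -0.249 0.01 0 0 0"

```text
clock: 15.65
eef_pos: [0.6299, -0.1502, 0.2478]
eef_rot: [2.417, -2.005, -0.003]
force: [-0.9, 0.8, -0.7]
opening: -0.0003
grip_force: 0.0
```

drive_tool --pt "0 0 -0.03 0 0 0" --pt "0 0 -0.06 0 0 0" --pt "0 0 -0.09 0 0 0" --pt "0 0 -0.107 0 0 0" --pt "0 0 -0.107 0 0 0" --pt "0 0 -0.107 0 0 0" --pt "0 0 -0.107 0 0 0" --pt "0 0 -0.107 0 0 0"

```text
clock: 16.45
eef_pos: [0.6313, -0.1484, 0.144]
eef_rot: [-2.42, 2.0, -0.004]
force: [-0.5, 0.0, -0.3]
opening: -0.0002
grip_force: 0.0
```

Run:
```python
from h import *
o=bot.observe(); print(o['eef_pos'],tol(o['eef_pos']),o['force'])
```

```text
[ 0.63130589 -0.14841082  0.14404728] [[ 0.00066093 -0.21737046]] [-0.48017699  0.02663979 -0.29117804]
```

drive_tool --pt "-0.004 0.02 0 0 0 0" --pt "-0.0075 0.04 0 0 0 0" --pt "-0.0105 0.055 0 0 0 0" --pt "-0.0125 0.065 0 0 0 0" --pt "-0.0145 0.075 0 0 0 0" --pt "-0.016 0.085 0 0 0 0" --pt "-0.018 0.095 0 0 0 0" --pt "-0.02 0.105 0 0 0 0"

```text
clock: 17.25
eef_pos: [0.6103, -0.0437, 0.1422]
eef_rot: [2.42, -2.003, -0.0]
force: [-0.5, -0.3, 0.6]
opening: -0.0002
grip_force: 0.0
```

drive_tool --pt "0 0 0 0 0 0" --pt "0 0 0 0 0 0" --pt "0 0 0.03 0 0 0" --pt "0 0 0.07 0 0 0" --pt "0 0 0.11 0 0 0" --pt "-0.05 0 0.11 0 0 0" --pt "-0.1 0 0.11 0 0 0" --pt "-0.12 0 0.11 0 0 0"

```text
clock: 18.05
eef_pos: [0.4868, -0.0439, 0.2528]
eef_rot: [-2.421, 2.002, 0.002]
force: [1.1, 0.2, -0.3]
opening: -0.0002
grip_force: 0.0
```

Run:
```python
from h import *
o=bot.observe(); print(o['eef_pos'],tol(o['eef_pos']),o['force'])
im,d=bot.grab_frame('scene'); cv2.imwrite('pics/scene5.png',cv2.resize(im[150:320,200:420,::-1],None,fx=3,fy=3))
P=cloud('scene',d); L=tol(P.reshape(-1,3)).reshape(400,640,2)
for y in (-.05,-.08,-.12,-.145):
    m=(abs(L[...,1]-y)<.006)&(abs(L[...,0]-.05)<.05); print(y,np.median(P[...,2][m]))
```

```text
[ 0.4868361  -0.04390534  0.2527547 ] [[-0.1217128  -0.08768783]] [ 1.08646547  0.15560372 -0.34583936]
-0.05 0.06488454358594124
-0.08 0.06475567502235222
-0.12 0.06465868986734322
-0.145 0.06486374968954017
```

View pics/scene5.png

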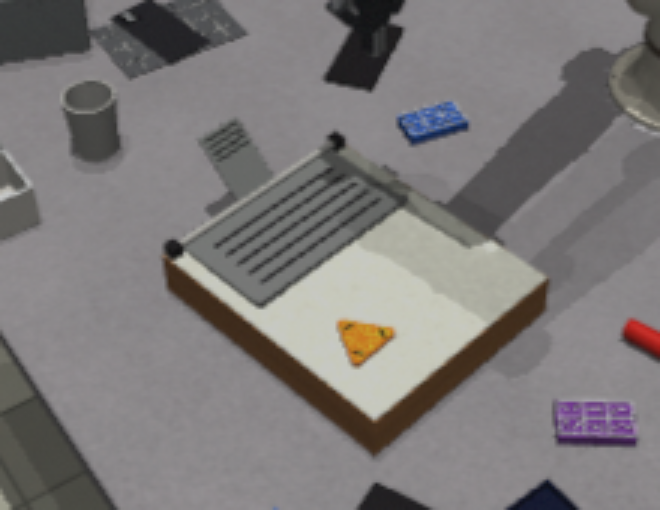

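The flap lies flat and shut at (295,230), level to within 1 mm. The pry tool and all bystanders are where they started, and the robot is clear, so I'm handing in.

```bash
python3 -c "
from station import bot
print(bot.hand_in())"
```

```text
the job is handed in; nothing more can be done
None
```

The job is handed in at about 18 s of the 64 s: both cassettes lie in the well, the flap is shut over them, and the pry tool and the other things in view look unmoved; the hand-in returned no verdict.

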